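# Clamp a re-glued pepper mill by hand in its V-cradle

## Robot

A 6-joint arm with a two-finger parallel gripper is mounted at the origin on the work surface; the furniture and walls round the work are solid. World frame = base frame: x ahead of the robot, y to its left, z up, the work surface at z = 0. Lengths are in m, angles in rad, forces in N, time in s.
With the tool pointing down it reaches from about 0.25 to 0.8 m from the base axis. Payload 8.5 kg.
Tool frame: the origin (TCP) lies at the very end of the fingers, on their centre line; the grasp point (between the pads) lies 19 mm behind it; z points along the fingers, y is the direction in which the jaws open and shut (so a half turn about z gives the same grasp; the last joint's range is limited). The gripper opens to 85 mm and grips with 20 to 120 N. Pads are 22 mm wide; open, the fingers measure 114 mm over their backs; the gripper's body (76 mm by 85 mm) begins 54 mm behind the grasp point. The pads swing forward as they close: fully open they stand 13 mm farther back than shut.
Start: joints at [-1.145, 0.238, -0.013, 1.319, 0, 1.571], TCP at [0.217, -0.478, 0.231] pointing down, gripper open.
Joint ranges: [-2.66, 2.66], [-1.03, 1.9], [-1.14, 1.46], [-1.82, 2.27], [-1.45, 1.34], [-3.14, 3.14]. Speed limits (rad/s): [2.22, 2.22, 2.79, 3.14, 3.14, 3.14].

## Interface

Orientations are given as a rotation vector (axis times angle).
In Python, from rig import arm gives the robot as it stands. The module is installed in compiled form; this text tells all that it offers.
- The arm moves only by the tool step_arm, never from a script. Its argument "deltas" is a list that holds one entry, the list of rows, each a list of 5 numbers: the opening in per cent of the stroke, from 0 (shut) to 100 (fully open), then the shift along the tool's x, y, z in m, then the turn about the tool's z in rad. A call has exactly 5 rows; each row shifts and turns the commanded pose from where the row before left it, along the tool's axes as they then stand; what a row does not reach is not made up. A row lasts 1/10 s, in which the tool goes at most 50 mm and 8.59 degrees, less where a joint would pass 70% of its speed; a pose out of reach is approached as far as the arm can. A call with a gripper value outside its range is refused whole. The fingers move at their own pace and stop on an object; the grip force is fixed at half the most. Time passes only in rows, so rows that do not move let the fingers close, or fill a call up. It gives the time, the measured TCP pose, the force and the opening at its end, in the units of the state.
- arm.observe(): the state, without advancing time (a new reading comes with each control period).
- arm.camera(name): name is "scene" or "top" or "wrist"; returns (picture, depth): 420x560x3 uint8, red, green, blue; 420x560 float32, m along the optical axis (not along the pixel's ray), 0 where there is no reading.
- arm.camera_model(name): a dict with "intrinsics" (3x3 intrinsics, pixels), "k1" (the pictures are not rectified: a ray, as slopes to the right and down, at radius r is drawn at 1 + k1 r^2 times it, then the intrinsics apply), "cam_to_world" (4x4, takes a point from camera to world coordinates). Camera axes: x right, y up, looking along -z (the intrinsics and any distortion apply to the point x, -y, -z); pixel columns grow to the right and rows downward; lengths in m; the calibration is good to about 2 mm. A picture is of the moment at which its call begins: read the wrist's pose just before it. camera_model takes no time and is no camera call; for the wrist camera it gives the pose at the moment of the call.
- arm.hand_in(): hands the job in, once; it reports no verdict.
Trained networks look in the newest picture that a camera, given by its name, has taken for a name from the list of things; names that differ only in an ending like _2 or _b are one class to them, and where a whole thing is asked for, a point or a joint stands for the part that bears it (a point fixed in the world has none). Each returns a list of dicts, best first, with "score" (0 to 1); they miss things now and then, are a little off and sometimes report something else, mostly with a low value. They report only what shows in the picture. A call takes as long as a camera call.
- arm.boxes_of(thing, camera): "extent" ([left, top, right, bottom] in pixels, round what is visible of it).
- arm.tip_of(thing, camera): "position" ([column, row] in pixels: a listed point, or the origin of a listed thing).
The state is a dict: "time_s": time; "q": joint angles; "joint_vel": joint speeds; "joint_torque": joint torques, N m; "ee_pos": TCP position; "eef_rot": TCP orientation; "ft_force": force on the tool from outside, world axes, zero at the start; "moment": the same for the moment, N m; "gripper_width": finger opening in m.
Only numpy, scipy, OpenCV 4.12 (cv2) and the standard library are available. Lean on these libraries where they do the work, as an engineer would, in place of code of your own. Each camera call takes 0.05 s, during which the arm holds its last target.

## Task

The steel grinder head of the dark wooden pepper mill is being glued back on: the head already lies in the gluing cradle's V, in front of the spring stop. Pick up the mill, lay it in the V behind the head with its steel spigot towards the head, then slide it along the V until the spigot is fully inside the head, the two parts meet, and the red band on the stop's rod has gone into its bush. Finish while still holding the mill there, pressing it down firmly onto both sides of the V as one does while glue grabs; do not let go, and leave the other things on the counter where they are.

Things in the scene. Friction and masses are not known exactly. Their poses are not given: they have to be found in the camera images.
- mill: loose pepper mill lying on its side, 0.22 kg: round dark wooden barrel 44 mm in diameter, 145 mm long; a steel spigot (28 mm in diameter, 8 mm long) at one end, a six-sided dark cap (44 mm across flats, 35 mm long) at the other, resting on a flat. Origin on the axis at the barrel's middle, 22 mm up at the start: grip there across 44 mm. +x along the axis to the spigot
- shoulder (a point): centre of the barrel's end face round the spigot, 72.5 mm along the mill's +x from its origin; this face must meet the head
- grinder_head: the loose steel grinder head, a ring 44 mm in diameter and 28 mm long, 0.09 kg, lying on its side in the V; the origin is its centre; its bore (31 mm in diameter, 20 mm deep) opens towards the head's -x, towards the mill's place
- head_mouth (a point): centre of the head's open end face, 14 mm along the head's -x from its centre; the mill's shoulder comes to lie here
- cradle: gluing cradle, standing fast: plywood board 262 x 84 mm, top 12 mm up, with two wooden V-blocks and a spring stop. Origin on the counter under the V's centre line; +x along the V to the stop, +z up. A 44 mm cylinder lying in the V has its axis 50 mm up, over the cradle's x axis. At the start the mill's +x points within 55 degrees of the cradle's +x
- v_left: left (+y of the cradle) sides of both V-blocks, fixed to the cradle, same origin and axes. The blocks are light wood, 45 degree sides, 62 mm wide, tops 39 mm above the counter; one from x = -72 to -46 mm, one from x = 35 to 98 mm; the fingers fit into the 81 mm gap between them
- v_right: right (-y of the cradle) sides of both V-blocks, fixed to the cradle, same origin and axes. Each side must feel more than 4 N from the mill; pushing the mill down with 10 to 20 N does it. If a stiffly held mill bears on one side only, its side force shows it: shift the mill a fraction of a mm away from that side until the sideways force is gone
- spring_stop (a joint): how far the stop's black pad is pushed in along the cradle's +x, m: 0 out (pad at x = 88 mm, the head's end against it or up to 3 mm short of it), 0.013 at its end; spring 1.8 N at 0, 0.45 N more per mm. Its red band is 6 mm wide, gone into the brass bush at 0.006. The grey housing, x = 109 to 158 mm, is 75 mm high
- glue_tube: white tube standing on its cap, 30 x 47 x 156 mm, a bystander; origin under its middle
- tape_roll: roll of tape, 96 x 25 mm, lying flat, a bystander; origin under its middle
- candle_jar: glass candle jar, 76 x 90 mm, a bystander; origin under its middle
- green_bottle: green bottle, 41 x 52 x 152 mm, a bystander; origin under its middle
- spice_jar: small spice jar with a yellow-brown lid, 43 x 96 mm, a bystander; origin under its middle
- mug: orange mug, 78 x 110 x 101 mm, a bystander; origin under its middle
- lay_in (a point): point on the V's axis 50 mm above the counter, at cradle x = -30 mm: with the mill's origin here the mill lies in the V with its spigot still 7 to 9 mm short of the head. Home, with the stop in by 8 mm, its origin is 25.5 mm farther along the cradle's +x

How it is judged:
On the way:
1. the mill is down in the V, touching it, behind the head, the stop not yet pushed in ((contact force between mill and v_left above 0.2 N or contact force between mill and v_right above 0.2 N) and z of mill in the frame of cradle below 0.053 m and angle between the x axis of mill and the x axis of cradle, either way round below 0.08 rad and distance between shoulder and head_mouth above 0.004 m and value of joint spring_stop below 0.003 m), for 0.1 s.
At the end, for the whole second after the job is handed in: the mill lies in the V (within 2 degrees and 3 mm), pressed with over 4 N onto each side of it (its weight alone gives 2 N), its shoulder within 3 mm of the mouth of the head, the stop in by at least 5 mm, all at rest, and the fingers still hold or press the mill (contact force between mill and v_left above 4 N and contact force between mill and v_right above 4 N and angle between the x axis of mill and the x axis of cradle, either way round below 0.035 rad and y of mill in the frame of cradle between -0.003 and 0.003 m and z of mill in the frame of cradle between 0.046 and 0.053 m and distance between shoulder and head_mouth below 0.003 m and angle between the x axis of grinder_head and the x axis of cradle, either way round below 0.06 rad and value of joint spring_stop above 0.005 m and contact force between the fingers and mill above 2 N and linear speed of mill below 0.01 m/s); the arm keeps its last pose, push and grip.
It fails at once if a bystander is pushed away by more than 20 mm (distance of any of glue_tube, tape_roll, candle_jar, green_bottle, spice_jar, mug from where it was at the start of the episode above 0.02 m).
It also fails if it takes over 40 s, if anything falls off the work surface, if the arm or the gripper's body presses on something with over 40 N, if the wrist force passes 120 N, or if a joint passes its speed limit or range.

## Working session

There is one attempt and no reset: what is moved stays moved. The work goes in short steps, Python scripts to look and compute and a tool call to move; the robot and the scene stay as the last step left them, time stands still between calls to the robot, and variables do not carry over. Pictures are saved under pics/ and viewed, and the job is handed in when it is done.

Besides the shell and the picture viewer there is one more tool, called after "Call:" as name(argument=value, ...) on one line, values as JSON. step_arm: Moves the arm, as the interface text tells. Its arguments: {"type":"object","properties":{"deltas":{"type":"array","items":{"type":"array","items":{"type":"array","items":{"type":"number"}}}}},"required":["deltas"]}

```bash
mkdir -p pics; cat > h.py <<'E'
import numpy as np, cv2
from rig import arm
from scipy.spatial.transform import Rotation as R
def save(img,n): cv2.imwrite(f'pics/{n}.png',img[:,:,::-1])
def ray(m,uv):
    K=np.array(m['intrinsics']);k=m['k1']
    d=np.array([(uv[0]-K[0,2])/K[0,0],(uv[1]-K[1,2])/K[1,1]]);x=d.copy()
    for _ in range(30): x=d/(1+k*(x@x))
    return np.array([x[0],-x[1],-1.])
def px2w(m,uv,dep):
    T=np.array(m['cam_to_world']);return T[:3,:3]@(ray(m,uv)*dep)+T[:3,3]
def px2z(m,uv,z):
    T=np.array(m['cam_to_world']);d=T[:3,:3]@ray(m,uv);return T[:3,3]+d*(z-T[2,3])/d[2]
def cloud(m,dep):
    K=np.array(m['intrinsics']);T=np.array(m['cam_to_world']);h,w=dep.shape
    u,v=np.meshgrid(np.arange(w),np.arange(h))
    dx=np.stack([(u-K[0,2])/K[0,0],(v-K[1,2])/K[1,1]],-1);x=dx.copy()
    for _ in range(15): x=dx/(1+m['k1']*(x**2).sum(-1,keepdims=True))
    c=np.stack([x[...,0],-x[...,1],-np.ones((h,w))],-1)*dep[...,None]
    return c@T[:3,:3].T+T[:3,3]
def w2px(m,p):
    T=np.array(m['cam_to_world']);c=T[:3,:3].T@(np.array(p)-T[:3,3]);x=np.array([c[0],-c[1]])/-c[2]
    x=x*(1+m['k1']*(x@x));K=np.array(m['intrinsics']);return K[:2,:2]@x+K[:2,2]
E
python3 - <<'E'
from h import *
for c in ['scene','top']:
    im,d=arm.camera(c);save(im,c);m=arm.camera_model(c);np.savez(f'{c}.npz',im=im,d=d)
    print(c,np.round(m['cam_to_world'],3).tolist(),m['k1'])
    for t in ['mill','shoulder','cradle','grinder_head','head_mouth','v_left','v_right']:
        p=arm.tip_of(t,c);b=arm.boxes_of(t,c)
        for q in p[:2]: 
            uv=q['position'];z={'cradle':0,'mill':.022,'shoulder':.022}.get(t,.05)
            print(t,np.round(q['score'],2),np.round(uv,1),np.round(px2z(m,uv,z),4))
        for q in b[:1]: print('  box',round(q['score'],2),np.round(q['extent']))
s=arm.observe();print(s)
E
```

```text
scene [[-0.748, 0.508, -0.427, -0.002], [-0.664, -0.559, 0.497, 0.748], [0.013, 0.656, 0.755, 1.026], [0.0, 0.0, 0.0, 1.0]] 0.011997098403710799
mill 0.74 [357.9 179.4] [ 0.4729 -0.1473  0.022 ]
  box 0.86 [349. 152. 367. 203.]
shoulder 0.77 [356.7 200.7] [ 0.4271 -0.0776  0.022 ]
  box 0.88 [349. 150. 369. 205.]
cradle 0.72 [301.6 250.9] [0.44   0.1435 0.    ]
  box 0.74 [240. 219. 341. 297.]
grinder_head 0.81 [281.  253.2] [0.4515 0.2122 0.05  ]
  box 0.67 [273. 243. 290. 261.]
head_mouth 0.48 [280.3 251.6] [0.4559 0.2098 0.05  ]
  box 0.71 [271. 246. 290. 266.]
v_left 0.92 [301.7 250.9] [0.4182 0.1728 0.05  ]
  box 0.54 [265. 221. 321. 264.]
top [[0.018, 0.985, -0.172, 0.265], [-1.0, 0.019, 0.005, 0.122], [0.008, 0.172, 0.985, 1.524], [0.0, 0.0, 0.0, 1.0]] -0.14354042747379056
mill 0.97 [358.9 223.8] [ 0.4804 -0.1562  0.022 ]
  box 0.63 [337. 205. 382. 243.]
shoulder 0.8 [340.5 235.4] [ 0.4425 -0.0973  0.022 ]
  box 0.86 [336. 202. 389. 244.]
cradle 0.92 [266.4 235.6] [0.4402 0.136  0.    ]
cradle 0.57 [348.4 178.6] [ 0.6318 -0.1276  0.    ]
  box 0.85 [212. 212. 301. 254.]
  box 
[... 291 characters left out ...]
 ]
  box 0.54 [236. 219. 290. 238.]
{'time_s': 1.5, 'q': array([-1.14499998e+00,  2.38179025e-01, -1.35061923e-02,  1.31919199e+00,
       -2.04440467e-05,  1.57079842e+00]), 'joint_vel': array([ 0.00215679, -0.00045382, -0.0002944 ,  0.0011936 , -0.00065217,
        0.00013929]), 'joint_torque': array([ 2.22936120e-03, -5.38581562e+01,  3.46693075e+01,  3.05645728e-03,
        9.26786038e-05, -5.56893582e-06]), 'ee_pos': array([ 0.21682515, -0.47808489,  0.23128482]), 'eef_rot': array([-3.07059148e+00, -6.63779173e-01,  5.82318438e-05]), 'ft_force': array([ 0.24567444, -0.58033468,  0.66287429]), 'moment': array([-0.02106464,  0.00851707,  0.01590724]), 'gripper_width': 0.08559178639514413}
```

View pictures.

View pics/scene.png

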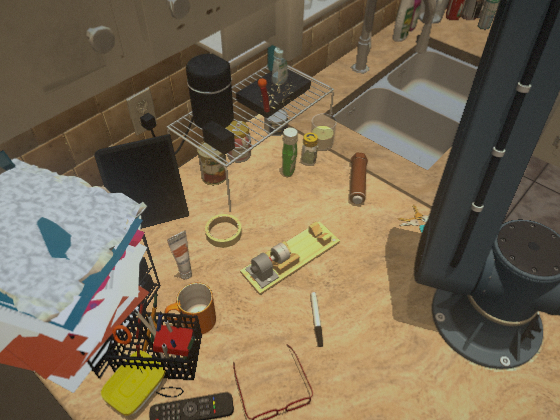

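View pics/top.png

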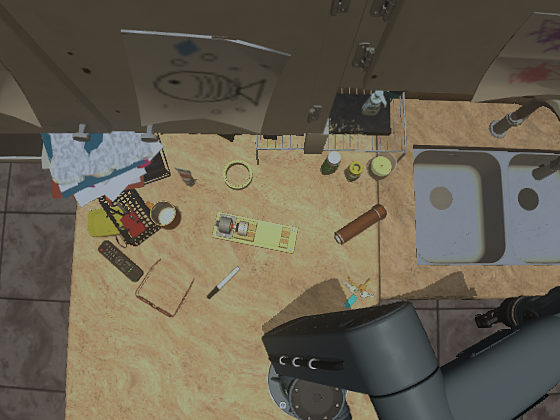

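```bash
python3 - <<'E'
from h import *
im=np.load('top.npz')['im'];d=np.load('top.npz')['d'];m=arm.camera_model('top')
cv2.imwrite('pics/topc.png',cv2.resize(im[160:280,200:420,::-1],None,fx=3.6,fy=3.6,interpolation=cv2.INTER_CUBIC))
im2=np.load('scene.npz')['im']
cv2.imwrite('pics/scenec.png',cv2.resize(im2[140:310,220:400,::-1],None,fx=3.5,fy=3.5,interpolation=cv2.INTER_CUBIC))
E
```

```text
(no output)
```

View pics/topc.png

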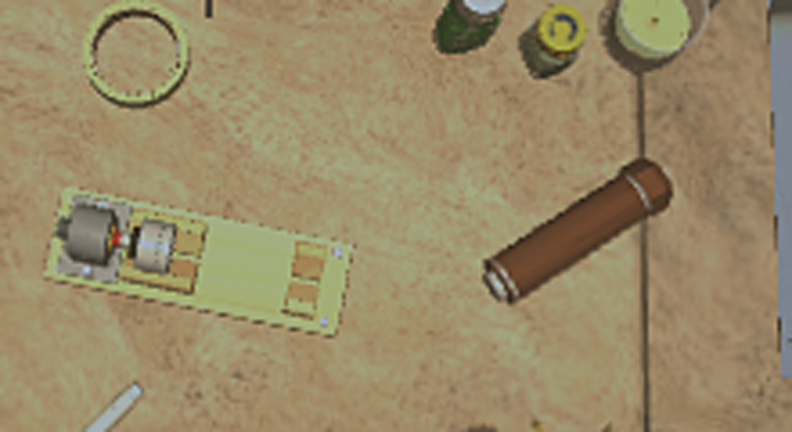

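View pics/scenec.png

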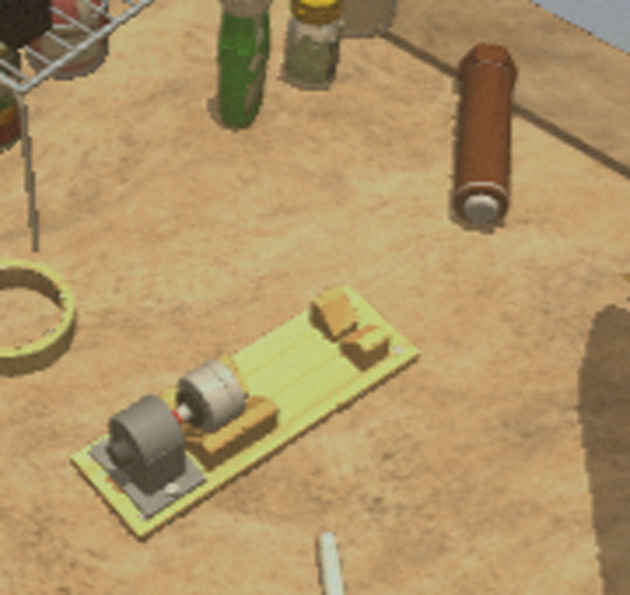

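```bash
python3 - <<'E'
from h import *
im=np.load('top.npz')['im'];d=np.load('top.npz')['d'];m=arm.camera_model('top')
P=cloud(m,d)
hsv=cv2.cvtColor(im,cv2.COLOR_RGB2HSV)
print(hsv[224,359],P[224,359],hsv[236,280],P[238,280])
# mill by height
reg=(P[...,0]>.36)&(P[...,0]<.56)&(P[...,1]>-.27)&(P[...,1]<-.05)&(P[...,2]>.015)&(P[...,2]<.07)&(d>0)
q=P[reg];print(len(q),q[:,2].max());c=q.mean(0);print(c)
r=cv2.minAreaRect((q[:,:2]*1000).astype(np.float32));print(r,cv2.boxPoints(r))
u,s,v=np.linalg.svd(q[:,:2]-c[:2]);print(v[0],np.degrees(np.arctan2(v[0][1],v[0][0])))
# board
reg=(P[...,0]>.34)&(P[...,0]<.55)&(P[...,1]>-.02)&(P[...,1]<.3)&(P[...,2]>.006)&(P[...,2]<.2)&(d>0)
q=P[reg];r=cv2.minAreaRect((q[:,:2]*1000).astype(np.float32));print(len(q),r,cv2.boxPoints(r).tolist())
reg&=(P[...,2]>.03)
for p in P[reg][::6]: print(np.round(p,3),end=' ')
E
```

```text
[ 12 141 110] [ 0.47716115 -0.15317466  0.03995233] [ 38  77 183] [0.43004048 0.09315823 0.0297263 ]
802 0.05474514111075668
[ 0.47829421 -0.15848955  0.03924515]
((482.64312744140625, -168.38172912597656), (116.50727081298828, 192.07785034179688), 5.758124351501465) [[ 415.0479   -78.67192]
 [ 434.3189  -269.7806 ]
 [ 550.23834 -258.09155]
 [ 530.96735  -66.98285]]
[-0.55794698  0.8298766 ] 123.9139365323807
2377 ((445.16943359375, 140.73434448242188), (207.47076416015625, 318.035888671875), 0.35689032077789307) [[340.445556640625, 299.1030578613281], [342.42657470703125, -18.926671981811523], [549.893310546875, -17.634368896484375], [547.9122924804688, 300.3953552246094]]
[0.486 0.275 0.071] [0.483 0.275 0.07 ] [0.485 0.258 0.062] [0.489 0.222 0.038] [0.48  0.266 0.071] [0.481 0.248 0.068] [0.486 0.216 0.041] [0.477 0.278 0.075] [0.477 0.259 0.072] [0.483 0.244 0.032] [0.483 0.213 0.037] [0.484 0.194 0.036] [0.474 0.281 0.073] [0.474 0.262 0.075] [0.477 0.245 0.057] [0.476 0.211 0.067] [0.481 0.194 0.036] [0.481 0.175 0.036] [0.47  0.277 0.078] [0.471 0.259 0.073] [0.476 0.225 0.04
[... 1242 characters left out ...]
 [0.448 0.072 0.038] [0.443 0.237 0.032] [0.44  0.216 0.059] [0.439 0.198 0.065] [0.446 0.072 0.034] [0.439 0.227 0.041] [0.437 0.207 0.062] [0.44  0.187 0.032] [0.443 0.065 0.034] [0.436 0.221 0.037] [0.435 0.201 0.053] [0.437 0.184 0.035] [0.44  0.068 0.033] [0.433 0.227 0.034] [0.433 0.208 0.037] [0.433 0.189 0.043] [0.43  0.233 0.036] [0.429 0.214 0.042] [0.43  0.195 0.042] [0.43  0.177 0.04 ] [0.426 0.205 0.042] [0.427 0.186 0.037] [0.424 0.205 0.04 ] [0.424 0.186 0.04 ] [0.421 0.192 0.034] [0.424 0.081 0.031] [0.421 0.077 0.031] [0.417 0.081 0.035] [0.414 0.09  0.039] [0.414 0.071 0.036] [0.41  0.081 0.041] [0.407 0.09  0.039] [0.408 0.071 0.04 ] [0.405 0.08  0.036] [0.401 0.075 0.044]
```

Call:
step_arm(deltas=[[[100, 0.037, -0.018, 0, 0], [100, 0.037, -0.018, 0, 0], [100, 0.037, -0.018, 0, 0], [100, 0.037, -0.018, 0, 0], [100, 0.037, -0.018, 0, 0]]])

```text
time_s: 2.0
ee_pos: [0.3489, -0.3184, 0.2314]
eef_rot: [3.071, 0.663, 0.0]
ft_force: [0.8, -0.3, 0.2]
gripper_width: 0.0854
```

Call:
step_arm(deltas=[[[100, 0.037, -0.018, 0, 0], [100, 0.037, -0.018, 0, 0], [100, 0.037, -0.018, 0, 0], [100, 0.037, -0.018, 0, 0], [100, 0.037, -0.018, 0, -0.1]]])

```text
time_s: 2.5
ee_pos: [0.4804, -0.1598, 0.2315]
eef_rot: [3.033, 0.818, 0.001]
ft_force: [0.5, -0.6, 0.9]
gripper_width: 0.0855
```

Call:
step_arm(deltas=[[[100, 0, 0, 0, -0.14], [100, 0, 0, 0, -0.14], [100, 0, 0, 0, -0.14], [100, 0, 0, 0, -0.14], [100, 0, 0, 0, -0.14]]])

```text
time_s: 3.0
ee_pos: [0.4795, -0.1612, 0.2313]
eef_rot: [-2.564, -1.815, -0.0]
ft_force: [1.0, 0.4, 1.8]
gripper_width: 0.0854
```

Call:
step_arm(deltas=[[[100, 0, 0, 0, -0.14], [100, 0, 0, 0, -0.14], [100, 0, 0, 0, -0.14], [100, 0, 0, 0, -0.14], [100, 0, 0, 0, -0.14]]])

```text
time_s: 3.5
ee_pos: [0.4794, -0.1613, 0.2313]
eef_rot: [-1.787, -2.584, -0.0]
ft_force: [0.1, 0.1, 0.9]
gripper_width: 0.0855
```

Call:
step_arm(deltas=[[[100, 0, 0, 0, -0.14], [100, 0, 0, 0, -0.1], [100, 0, 0, 0, 0], [100, 0, 0, 0, 0], [100, 0, 0, 0, 0]]])

```text
time_s: 4.0
ee_pos: [0.4795, -0.1613, 0.2313]
eef_rot: [-1.476, -2.773, -0.0]
ft_force: [-0.2, 0.1, 0.4]
gripper_width: 0.0857
```

```bash
cat > tool.py <<'E'
from h import *
def tp():
    s=arm.observe();r=R.from_rotvec(s['eef_rot']).as_matrix();return s,np.array(s['ee_pos']),r
E
python3 - <<'E'
from tool import *
s,p,r=tp();print(s['time_s'],p,np.round(r,3).tolist(),np.round(s['q'],2),s['ft_force'])
m=arm.camera_model('wrist');im,d=arm.camera('wrist');save(im,'w1');np.savez('w1.npz',im=im,d=d);print(np.round(m['cam_to_world'],3).tolist())
for t in ['mill','shoulder']:
    for q in arm.tip_of(t,'wrist')[:2]: print(t,q,px2z(m,q['position'],.022))
import pickle;pickle.dump(m,open('w1.pkl','wb'))
E
```

```text
4.0 [ 0.47945597 -0.16131647  0.2312833 ] [[-0.559, 0.829, -0.0], [0.829, 0.559, 0.0], [0.0, 0.0, -1.0]] [-0.32  0.21 -0.06  1.31  0.    0.65] [-0.15613194  0.12410843  0.4171954 ]
[[0.829, -0.527, -0.184, 0.432], [0.559, 0.783, 0.273, -0.092], [0.0, -0.329, 0.944, 0.374], [0.0, 0.0, 0.0, 1.0]]
mill {'position': [286.4, 155.9], 'score': 0.87} [ 0.47446929 -0.14932534  0.022     ]
shoulder {'position': [287.1, 77.6], 'score': 0.91} [ 0.43535988 -0.09045207  0.022     ]
```

View pics/w1.png

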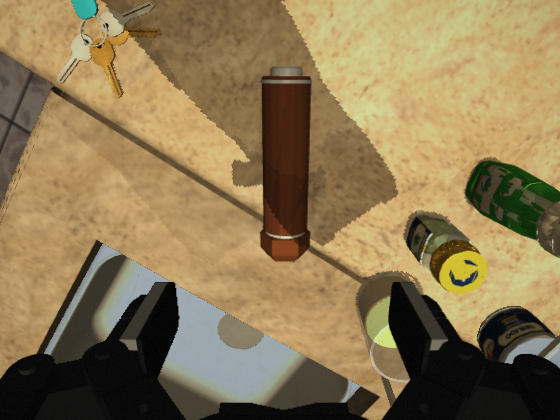

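```bash
python3 - <<'E'
from tool import *
import pickle
m=pickle.load(open('w1.pkl','rb'));z=np.load('w1.npz');im,d=z['im'],z['d']
P=cloud(m,d)
hsv=cv2.cvtColor(im,cv2.COLOR_RGB2HSV);print(hsv[156,286],P[156,286])
B=P[...,0]
for v in range(60,260,15):
    row=P[v]; ok=(row[:,2]>.02)&(row[:,2]<.07)&(d[v]>0)
    us=np.where(ok)[0]; us=us[(us>220)&(us<350)]
    if len(us)>8:
        # tool coords
        q=row[us]; e=(q[:,:2]-[.4795,-.1613])@np.array([[-.559,.829],[.829,.559]]).T
        i=np.argmax(q[:,2]);print(v,us[0],us[-1],np.round([e[:,0].mean(),e[:,1].min(),e[:,1].max()],4),np.round(np.sort(q[:,2])[-6:].mean(),4))
E
```

```text
[ 10 190  71] [ 0.47159684 -0.14603184  0.04379939]
75 271 302 [ 0.0856 -0.0111  0.0162] 0.0367
90 262 310 [ 0.0734 -0.0192  0.0232] 0.045
105 262 310 [ 0.0609 -0.0194  0.0234] 0.0446
120 262 309 [ 0.0482 -0.0197  0.0227] 0.0446
135 263 309 [ 0.0351 -0.0189  0.023 ] 0.045
150 263 308 [ 0.0218 -0.0192  0.0223] 0.0446
165 263 308 [ 0.0081 -0.0194  0.0227] 0.0445
180 263 308 [-0.006  -0.0197  0.0231] 0.0448
195 263 307 [-0.0205 -0.0201  0.0222] 0.044
210 263 307 [-0.0352 -0.0204  0.0227] 0.0448
225 264 306 [-0.0504 -0.0195  0.0219] 0.0447
240 260 309 [-0.0666 -0.0243  0.0257] 0.0448
255 269 301 [-0.0811 -0.0151  0.0177] 0.0451
```

Call:
step_arm(deltas=[[[100, 0.011, 0.0015, 0.04, 0], [100, 0, 0, 0.04, 0], [100, 0, 0, 0.04, 0], [100, 0, 0, 0.04, 0], [100, 0, 0, 0.03, 0]]])

```text
time_s: 4.65
ee_pos: [0.4736, -0.1511, 0.0393]
eef_rot: [-1.473, -2.773, 0.0]
ft_force: [-0.4, 0.1, -1.0]
gripper_width: 0.0853
```

Call:
step_arm(deltas=[[[100, 0, 0, 0.015, 0], [100, 0, 0, 0.015, 0], [100, 0, 0, 0.007, 0], [60, 0, 0, 0, 0], [40, 0, 0, 0, 0]]])

```text
time_s: 5.15
ee_pos: [0.4749, -0.1515, 0.0048]
eef_rot: [1.473, 2.774, 0.0]
ft_force: [0.5, -0.6, 0.6]
gripper_width: 0.059
```

Call:
step_arm(deltas=[[[0, 0, 0, 0, 0], [0, 0, 0, 0, 0], [0, 0, 0, 0, 0], [0, 0, 0, 0, 0], [0, 0, 0, 0, 0]]])

```text
time_s: 5.65
ee_pos: [0.4752, -0.1515, 0.0055]
eef_rot: [1.472, 2.773, 0.001]
ft_force: [-0.7, 0.6, 5.5]
gripper_width: 0.0426
```

```bash
python3 - <<'E'
from tool import *
im,d=arm.camera('wrist');save(im,'w2');s,p,r=tp();print(s['time_s'],p,s['ft_force'],s['moment'],s['gripper_width'])
E
```

```text
5.7 [ 0.4751985  -0.15152212  0.00548607] [-1.21180016  0.91776446  5.28029722] [ 0.13287629  0.25315511 -0.0754662 ] 0.04262389149022003
```

```bash
python3 - <<'E'
from h import *
m=arm.camera_model('top')
cs=[(65,189),(353,243),(335,335),(45,280)]
W=np.array([px2z(m,(200+(x+.5)/3.6-.5,160+(y+.5)/3.6-.5),.012) for x,y in cs]);print(np.round(W,4))
d=(W[0]+W[3]-W[1]-W[2])/2;print(np.linalg.norm(d),np.degrees(np.arctan2(d[1],d[0])),W.mean(0))
# full-board polygon segmentation
s=np.load('scene.npz');ms=arm.camera_model('scene')
cs=[(73,462),(348,287),(418,354),(142,538)]
V=np.array([px2z(ms,(220+x/3.5,140+y/3.5),.012) for x,y in cs]);print(np.round(V,4))
d=(V[0]+V[3]-V[1]-V[2])/2;print(np.linalg.norm(d),np.degrees(np.arctan2(d[1],d[0])),V.mean(0))
E
```

```text
[[0.5108 0.2925 0.012 ]
 [0.4676 0.0373 0.012 ]
 [0.3863 0.0522 0.012 ]
 [0.4296 0.3071 0.012 ]]
0.25868794997509337 80.3830138401434 [0.44857246 0.1722802  0.012     ]
[[0.5049 0.3005 0.012 ]
 [0.4607 0.0448 0.012 ]
 [0.3817 0.0603 0.012 ]
 [0.4267 0.313  0.012 ]]
0.25806487011691753 80.03794768309324 [0.4435214  0.17964007 0.012     ]
```

Call:
step_arm(deltas=[[[0, 0, 0, -0.02, 0], [0, 0, 0, -0.04, 0], [0, 0, 0, -0.04, 0], [0, 0, 0, -0.04, 0], [0, 0, 0, 0, 0]]])

```text
time_s: 6.2
ee_pos: [0.4773, -0.1523, 0.1499]
eef_rot: [1.469, 2.767, 0.003]
ft_force: [0.8, -0.3, -2.8]
gripper_width: 0.0421
```

Call:
step_arm(deltas=[[[0, 0, 0, 0, 0.14], [0, 0, 0, 0, 0.14], [0, 0, 0, 0, 0.14], [0, 0, 0, 0, 0.14], [0, 0, 0, 0, 0.14]]])

```text
time_s: 6.7
ee_pos: [0.4742, -0.1513, 0.1439]
eef_rot: [-2.341, -2.095, 0.0]
ft_force: [0.7, -0.1, -2.8]
gripper_width: 0.0423
```

Call:
step_arm(deltas=[[[0, 0, 0, 0, 0.066], [0, 0.037, -0.014, 0, 0], [0, 0.037, -0.014, 0, 0], [0, 0.038, -0.014, 0, 0], [0, 0.038, -0.014, 0, 0]]])

```text
time_s: 7.2
ee_pos: [0.4441, 0.0072, 0.144]
eef_rot: [-2.404, -2.022, 0.0]
ft_force: [0.9, 1.1, -2.4]
gripper_width: 0.0421
```

Call:
step_arm(deltas=[[[0, 0.038, -0.014, 0, 0], [0, 0.038, -0.015, 0, 0], [0, 0, 0, 0, 0], [0, 0, 0, 0, 0], [0, 0, 0, 0, 0]]])

```text
time_s: 7.7
ee_pos: [0.4292, 0.0853, 0.1442]
eef_rot: [2.403, 2.023, -0.0]
ft_force: [0.6, 0.2, -2.0]
gripper_width: 0.0417
```

```bash
python3 - <<'E'
from tool import *
import pickle
s,p,r=tp();m=arm.camera_model('wrist');im,d=arm.camera('wrist');save(im,'w3');np.savez('w3.npz',im=im,d=d,p=p,r=r);pickle.dump(m,open('w3.pkl','wb'))
print(s['time_s'],p,np.round(r,4).tolist(),s['ft_force'],s['gripper_width'])
for t,z in [('mill',.169),('shoulder',.169),('grinder_head',.05),('head_mouth',.05),('cradle',0),('v_left',0)]:
    for q in arm.tip_of(t,'wrist')[:2]:
        w=px2z(m,q['position'],z); print(t,round(q['score'],2),q['position'],np.round(w,4),'tool',np.round(r.T@(w-p),4))
E
```

```text
7.7 [0.42915654 0.08525917 0.14415806] [[0.1705, 0.9854, -0.0002], [0.9854, -0.1705, -0.0002], [-0.0003, -0.0001, -1.0]] [ 0.59558083  0.23235133 -2.03008744] 0.04169338937598092
mill 0.72 [285.1, 300.2] [0.4312 0.092  0.169 ] tool [ 0.007   0.0009 -0.0248]
shoulder 0.65 [284.6, 109.2] [0.4425 0.1587 0.169 ] tool [ 0.0747  0.0006 -0.0249]
grinder_head 0.44 [284.8, 298.1] [0.4187 0.017  0.05  ] tool [-0.069   0.0013  0.0942]
head_mouth 0.67 [292.3, 29.1] [0.4533 0.1932 0.05  ] tool [0.1105 0.0054 0.0941]
cradle 0.63 [290.0, 26.1] [0.4541 0.2007 0.    ] tool [0.118  0.0049 0.1441]
```

View pics/w3.png

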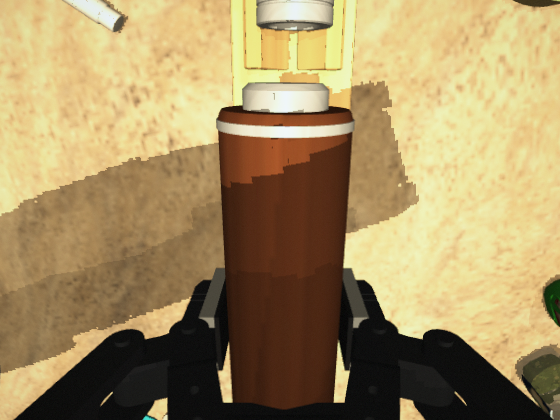

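```bash
python3 - <<'E'
from tool import *
import pickle
m=pickle.load(open('w3.pkl','rb'));z=np.load('w3.npz');im,d,p,r=z['im'],z['d'],z['p'],z['r']
C=(cloud(m,d)-p)@r
zc=.1442-C[...,2]
for v in [0,5,10,15,20,25,30,40,50,60,65,68,70,72,75,78,90,100]:
    print(v,[ (u,*np.round(np.r_[C[v,u,:2],zc[v,u]]*1000,1)) for u in (240,252,270,295,320,335,348)])
g=cv2.cvtColor(im,cv2.COLOR_RGB2HSV)
for v in range(0,100,8):
    # board edges: via height>6mm
    ok=(zc[v]>.006)&(zc[v]<.09)&(d[v]>0);us=np.where(ok)[0];us=us[(us>200)&(us<380)]
    e=C[v];yl=r.T@(px2z(m,(us[0]-.5,v),.012)-p);yr=r.T@(px2z(m,(us[-1]+.5,v),.012)-p)
    print(v,us[0],us[-1],np.round(yl*1000,1),np.round(yr*1000,1))
cv2.imwrite('pics/w3c.png',cv2.resize(im[0:130,200:390,::-1],None,fx=4,fy=4,interpolation=cv2.INTER_CUBIC))
E
```

```text
0 [(240, np.float64(132.8), np.float64(-28.4), np.float64(11.3)), (252, np.float64(127.7), np.float64(-18.3), np.float64(40.0)), (270, np.float64(123.0), np.float64(-6.8), np.float64(66.4)), (295, np.float64(122.2), np.float64(6.3), np.float64(71.1)), (320, np.float64(122.9), np.float64(19.5), np.float64(67.1)), (335, np.float64(127.8), np.float64(30.8), np.float64(39.8)), (348, np.float64(132.7), np.float64(42.8), np.float64(12.5))]
5 [(240, np.float64(129.5), np.float64(-28.3), np.float64(13.1)), (252, np.float64(125.2), np.float64(-18.5), np.float64(38.7)), (270, np.float64(120.4), np.float64(-6.8), np.float64(67.4)), (295, np.float64(119.5), np.float64(6.2), np.float64(72.8)), (320, np.float64(120.3), np.float64(19.5), np.float64(68.6)), (335, np.float64(125.2), np.float64(31.0), np.float64(39.1)), (348, np.float64(129.4), np.float64(42.7), np.float64(13.9))]
10 [(240, np.float64(126.6), np.float64(-28.5), np.float64(11.7)), (252, np.float64(122.5), np.float64(-18.6), np.float64(38.0)), (270, np.float64(117.9), np.float64(-6.8), np.float64(67.9)), (295, np.float64(117.3), np.floa
[... 6702 characters left out ...]
), np.float64(45.9), np.float64(12.6))]
0 230 356 [132.7 -35.2 132.1] [132.8  48.5 132.1]
8 231 356 [127.8 -34.7 132.1] [128.   48.7 132.1]
16 231 355 [123.  -34.9 132.1] [123.1  48.3 132.1]
24 231 355 [118.  -35.1 132.1] [118.1  48.6 132.1]
32 230 354 [113.  -36.  132.1] [113.1  48.2 132.1]
40 231 354 [108.  -35.5 132.1] [108.1  48.4 132.1]
48 231 353 [102.9 -35.7 132.1] [103.   48.  132.1]
56 231 352 [ 97.8 -35.9 132.1] [ 97.8  47.6 132.1]
64 232 352 [ 92.6 -35.4 132.1] [ 92.6  47.9 132.1]
72 232 351 [ 87.3 -35.7 132.1] [ 87.4  47.5 132.1]
80 232 351 [ 82.  -35.9 132.1] [ 82.1  47.8 132.1]
88 232 350 [ 76.6 -36.1 132.1] [ 76.7  47.4 132.1]
96 233 350 [ 71.2 -35.6 132.1] [ 71.3  47.6 132.1]
```

View pics/w3c.png

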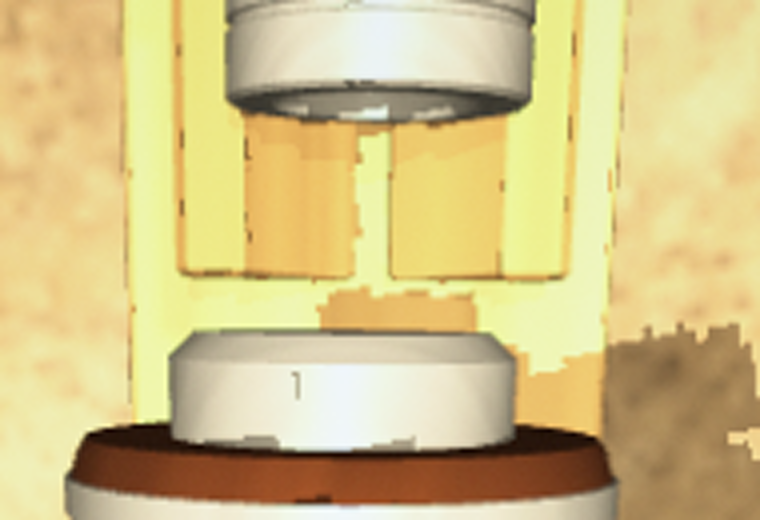

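Call:
step_arm(deltas=[[[0, 0.012, 0.0022, 0, 0.0125], [0, 0.012, 0.0022, 0, 0], [0, 0, 0, 0.03, 0], [0, 0, 0, 0.03, 0], [0, 0, 0, 0.02, 0]]])

```text
time_s: 8.55
ee_pos: [0.4373, 0.1089, 0.0627]
eef_rot: [-2.414, -2.009, 0.002]
ft_force: [-0.6, 0.7, -2.1]
gripper_width: 0.0423
```

Call:
step_arm(deltas=[[[0, 0, 0, 0.01, 0], [0, 0, 0, 0.005, 0], [0, 0, 0, 0, 0], [0, 0, 0, 0, 0], [0, 0, 0, 0, 0]]])

```text
time_s: 9.05
ee_pos: [0.4385, 0.1088, 0.0502]
eef_rot: [2.415, 2.008, 0.002]
ft_force: [-1.8, -0.0, -2.5]
gripper_width: 0.0425
```

```bash
cat > look.py <<'E'
from tool import *
import pickle,sys
n=sys.argv[1]
s,p,r=tp();m=arm.camera_model('wrist');im,d=arm.camera('wrist');save(im,n);np.savez(n+'.npz',im=im,d=d,p=p,r=r);pickle.dump(m,open(n+'.pkl','wb'))
print(s['time_s'],p,np.degrees(np.arctan2(r[1,0],r[0,0])),'F tool',np.round(r.T@s['ft_force'],2),np.round(r.T@s['moment'],3),s['gripper_width'])
C=(cloud(m,d)-p)@r;z=p[2]-C[...,2]
for v in range(0,140,10):
    ok=(z[v]>.006)&(z[v]<.2)&(d[v]>0);us=np.where(ok)[0];us=us[(us>180)&(us<400)]
    if len(us)<5: continue
    w=lambda u,h:np.round((r.T@(px2z(m,(u,v),h)-p))[:2]*1000,1)
    top=us[z[v][us]>z[v][us].max()-.003]
    print(v,'board',w(us[0]-.5,.012),w(us[-1]+.5,.012),'max z',np.round(z[v][us].max(),4),'x',np.round(np.median(C[v,top,0])*1000,1),'y',np.round(C[v,top,1].mean()*1000,1))
cv2.imwrite(f'pics/{n}c.png',cv2.resize(im[0:140,190:390,::-1],None,fx=4,fy=4,interpolation=cv2.INTER_CUBIC))
E
python3 look.py w4
```

```text
9.05 [0.43849477 0.10883077 0.05016703] 79.48677516982069 F tool [-0.34 -1.75  2.51] [-0.018 -0.004  0.029] 0.04246276894844804
0 board [116.3 -41.4] [116.3  41.6] max z 0.0743 x 105.5 y 0.1
10 board [112.3 -41.7] [112.3  41.4] max z 0.0734 x 102.9 y -0.1
20 board [108.3 -41.6] [108.3  41.7] max z 0.0737 x 100.1 y -0.8
30 board [104.2 -41.8] [104.2  41.6] max z 0.0726 x 97.5 y 0.2
40 board [100.  -41.7] [100.   41.8] max z 0.0736 x 94.6 y 0.4
50 board [ 95.8 -41.5] [95.8 41.7] max z 0.0736 x 91.8 y 0.2
60 board [ 91.5 -41.4] [91.5 42. ] max z 0.0738 x 89.0 y -0.7
70 board [ 87.2 -41.2] [87.2 41.8] max z 0.0409 x 86.7 y 0.1
80 board [ 82.9 -41.5] [82.8 41.7] max z 0.0406 x 83.0 y -0.5
90 board [ 78.4 -41.4] [78.4 41.5] max z 0.0819 x 80.5 y 0.5
100 board [ 73.9 -41.7] [73.9 41.9] max z 0.0822 x 77.7 y 1.1
110 board [ 69.3 -41.6] [69.3 41.7] max z 0.0825 x 74.9 y 0.4
120 board [ 64.7 -41.4] [64.7 41.6] max z 0.0894 x 72.8 y 0.6
130 board [ 60.  -41.8] [60.  41.4] max z 0.0907 x 70.2 y 0.9
```

View pics/w4.png

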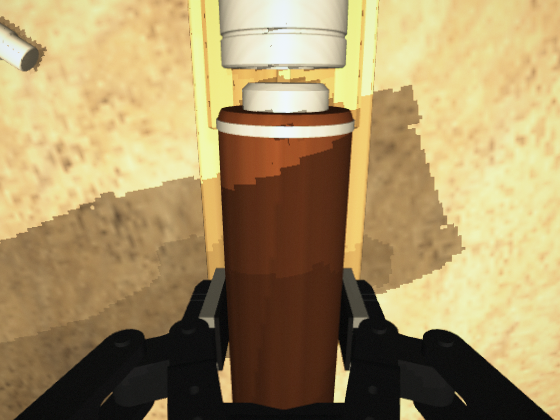

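View pics/w4c.png

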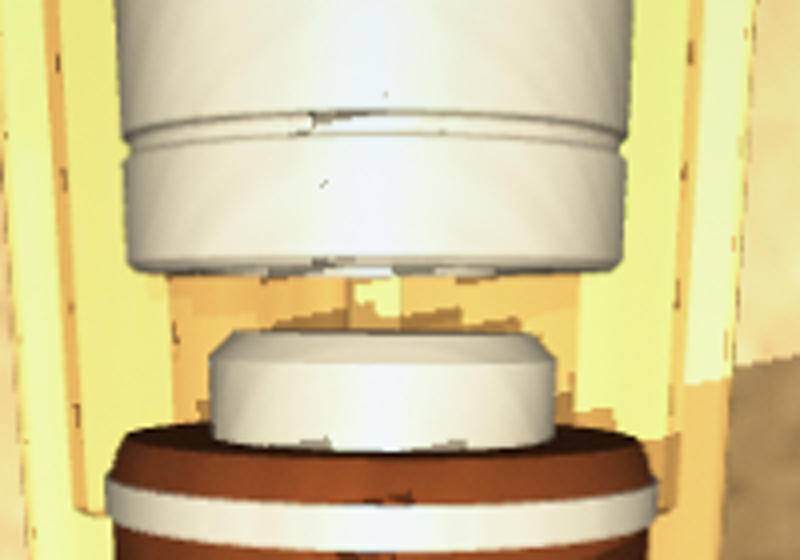

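Call:
step_arm(deltas=[[[0, 0, -0.0006, 0.006, 0], [0, 0, 0, 0.005, 0], [0, 0, 0, 0.003, 0], [0, 0, 0, 0, 0], [0, 0, 0, 0, 0]]])

```text
time_s: 9.6
ee_pos: [0.4372, 0.1087, 0.0352]
eef_rot: [-2.416, -2.008, 0.0]
ft_force: [-0.2, -0.9, -2.5]
gripper_width: 0.0422
```

Call:
step_arm(deltas=[[[0, 0, 0, 0.001, 0], [0, 0, 0, 0.001, 0], [0, 0, 0, 0.0005, 0], [0, 0, 0, 0, 0], [0, 0, 0, 0, 0]]])

```text
time_s: 10.1
ee_pos: [0.4382, 0.1088, 0.0339]
eef_rot: [2.414, 2.008, 0.003]
ft_force: [-0.2, -1.7, 12.4]
gripper_width: 0.0421
```

```bash
python3 - <<'E'
from tool import *
s,p,r=tp();print(s['time_s'],p,'F tool',np.round(r.T@s['ft_force'],2),np.round(r.T@s['moment'],3))
E
```

```text
10.1 [0.43819045 0.10878388 0.03386979] F tool [ -1.73   0.15 -12.37] [ 0.122 -0.498 -0.259]
```

Call:
step_arm(deltas=[[[0, 0, 0, -0.0006, 0], [0, 0.002, 0, 0, 0], [0, 0.002, 0, 0, 0], [0, 0.002, 0, 0, 0], [0, 0.001, 0, 0, 0]]])

```text
time_s: 10.6
ee_pos: [0.4392, 0.1145, 0.0339]
eef_rot: [2.414, 2.006, -0.001]
ft_force: [1.8, -9.7, 7.9]
gripper_width: 0.0419
```

Call:
step_arm(deltas=[[[0, 0.001, 0, 0, 0], [0, 0.001, 0, 0, 0], [0, 0.001, 0, 0, 0], [0, 0, 0, 0, 0], [0, 0, 0, 0, 0]]])

```text
time_s: 11.1
ee_pos: [0.4397, 0.1175, 0.0339]
eef_rot: [2.414, 2.006, -0.001]
ft_force: [2.4, -7.6, 7.3]
gripper_width: 0.0424
```

```bash
python3 look.py w5
```

```text
11.1 [0.43974551 0.11748454 0.03388688] 79.45974383310194 F tool [-7.05  3.79 -7.25] [-0.71  -1.712 -0.359] 0.042405924985172615
0 board [113.4 -40.4] [113.4  42.2] max z 0.0737 x 102.6 y 0.4
10 board [109.8 -40.7] [109.8  42.1] max z 0.0736 x 100.3 y 0.4
20 board [106.1 -40.9] [106.1  42. ] max z 0.0741 x 98.0 y 0.2
30 board [102.4 -41.2] [102.4  41.8] max z 0.0733 x 95.6 y 0.4
40 board [ 98.6 -41.5] [98.6 41.7] max z 0.0735 x 93.2 y 0.4
50 board [ 94.8 -41.4] [94.8 42. ] max z 0.0742 x 90.8 y 0.2
60 board [ 90.9 -41.3] [90.9 41.9] max z 0.0735 x 88.3 y 0.5
70 board [ 87.  -41.2] [87.  42.2] max z 0.0737 x 85.8 y 0.8
80 board [ 83.  -41.1] [83.  42.1] max z 0.0737 x 83.3 y 0.0
90 board [ 79. -41.] [79. 42.] max z 0.0742 x 80.7 y 0.5
100 board [ 74.9 -40.9] [74.9 41.9] max z 0.0652 x 77.7 y 0.7
110 board [ 70.7 -41.2] [70.7 41.8] max z 0.0657 x 74.9 y 0.6
120 board [ 66.5 -41.5] [66.5 42.2] max z 0.0734 x 72.8 y 0.1
130 board [ 62.2 -41.4] [62.2 42.1] max z 0.0742 x 70.2 y 0.8
```

View pics/w5c.png

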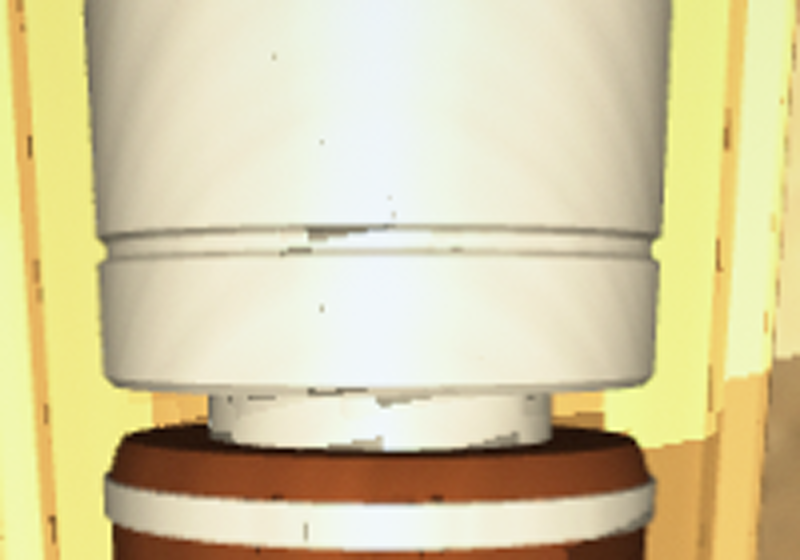

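Call:
step_arm(deltas=[[[0, 0.001, 0.0003, 0, 0], [0, 0.001, 0, 0, 0], [0, 0.001, 0, 0, 0], [0, 0.001, 0, 0, 0], [0, 0.001, 0, 0, 0]]])

```text
time_s: 11.65
ee_pos: [0.4406, 0.122, 0.0338]
eef_rot: [2.414, 2.006, -0.002]
ft_force: [1.9, -11.4, 9.1]
gripper_width: 0.0423
```

Call:
step_arm(deltas=[[[0, 0.001, 0, 0, 0], [0, 0.001, 0, 0, 0], [0, 0.001, 0, 0, 0], [0, 0, 0, 0, 0], [0, 0, 0, 0, 0]]])

```text
time_s: 12.15
ee_pos: [0.4411, 0.1244, 0.0338]
eef_rot: [2.413, 2.005, -0.003]
ft_force: [1.6, -15.0, 9.1]
gripper_width: 0.0422
```

```bash
python3 look.py w6
```

```text
12.15 [0.44106875 0.12435919 0.03382734] 79.43970962152734 F tool [-14.54   4.37  -9.06] [-0.813 -2.585 -0.483] 0.04224496964756427
0 board [113.3 -40.3] [113.4  42.1] max z 0.0652 x 104.0 y -0.1
10 board [109.7 -40.6] [109.8  42. ] max z 0.0741 x 100.3 y 0.1
20 board [106.  -40.9] [106.1  41.9] max z 0.0739 x 97.9 y 0.3
30 board [102.3 -41.2] [102.4  41.8] max z 0.0741 x 95.6 y 1.0
40 board [ 98.6 -41.5] [98.6 41.6] max z 0.0741 x 93.2 y 0.1
50 board [ 94.8 -41.4] [94.8 41.9] max z 0.074 x 90.8 y -0.1
60 board [ 90.9 -41.2] [90.9 41.8] max z 0.0743 x 88.3 y 0.6
70 board [ 87.  -41.1] [87.  42.1] max z 0.074 x 85.8 y 0.5
80 board [ 83. -41.] [83. 42.] max z 0.0739 x 83.3 y 0.5
90 board [ 79.  -40.9] [79.  41.9] max z 0.074 x 80.8 y 0.4
100 board [ 74.9 -41.2] [74.9 41.8] max z 0.074 x 78.2 y 0.5
110 board [ 70.7 -41.6] [70.7 41.7] max z 0.0736 x 75.5 y 0.4
120 board [ 66.5 -41.5] [66.5 42.1] max z 0.0731 x 72.8 y 0.3
130 board [ 62.2 -41.4] [62.2 42. ] max z 0.0742 x 70.2 y 0.5
```

View pics/w6.png

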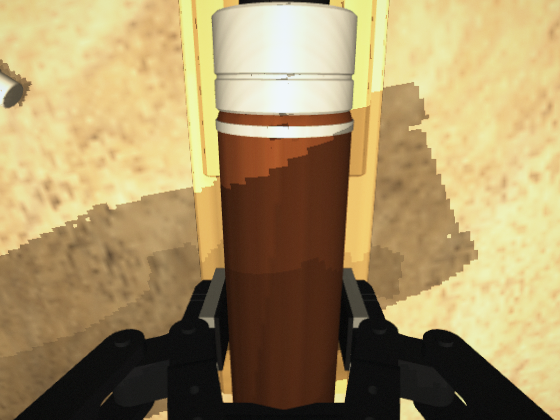

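Call:
step_arm(deltas=[[[0, 0.001, 0.0005, 0, 0], [0, 0.001, 0, 0, 0], [0, 0.001, 0, 0, 0], [0, 0.001, 0, 0, 0], [0, 0.001, 0, 0, 0]]])

```text
time_s: 12.7
ee_pos: [0.4418, 0.1281, 0.0337]
eef_rot: [2.413, 2.004, -0.007]
ft_force: [-0.2, -20.7, 13.6]
gripper_width: 0.0424
```

```bash
python3 - <<'E'
from tool import *
s,p,r=tp();print(s['time_s'],p,'F tool',np.round(r.T@s['ft_force'],2),np.round(r.T@s['moment'],3))
im,d=arm.camera('top');save(im,'t2');im2,_=arm.camera('scene');save(im2,'s2')
a=cv2.resize(im[200:260,205:305,::-1],None,fx=4,fy=4,interpolation=cv2.INTER_CUBIC)
b=cv2.resize(im2[210:300,235:335,::-1],None,fx=4,fy=4,interpolation=cv2.INTER_CUBIC)
cv2.imwrite('pics/ts2.png',np.vstack([a,b])[:600])
E
```

```text
12.7 [0.44179013 0.12811564 0.03373637] F tool [-20.47   3.62 -13.47] [-0.657 -3.867 -0.645]
```

View pics/ts2.png

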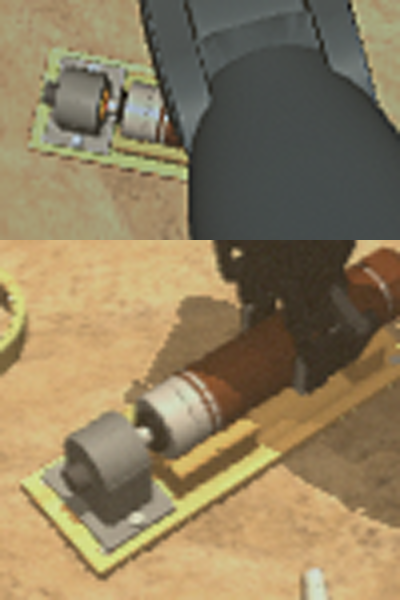

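Call:
step_arm(deltas=[[[0, 0.001, 0.0003, 0, 0], [0, 0.001, 0, 0, 0], [0, 0.001, 0, 0, 0], [0, 0.001, 0, 0, 0], [0, 0, 0, 0, 0]]])

```text
time_s: 13.3
ee_pos: [0.4424, 0.1314, 0.0337]
eef_rot: [2.412, 2.003, -0.009]
ft_force: [-1.1, -22.4, 14.8]
gripper_width: 0.0421
```

```bash
python3 look.py w7; python3 - <<'E'
from tool import *
import pickle
s,p,r=tp();m=arm.camera_model('wrist')
for t in ['spring_stop','head_mouth','shoulder']: print(t,arm.tip_of(t,'wrist')[:2])
# block near corner in w4
m4=pickle.load(open('w4.pkl','rb'));z=np.load('w4.npz')
w=px2z(m4,(190+75/4,512/4),.039);w2=px2z(m4,(190+680/4,512/4),.039)
print('block face tool x in w4',(z['r'].T@(w-z['p'])),(z['r'].T@(w2-z['p'])))
ax=r[:,0];print('advance since w4',(p-z['p'])@ax)
E
```

```text
13.3 [0.44243452 0.13141223 0.03369508] 79.40665381809751 F tool [-22.29   3.04 -14.6 ] [-0.597 -4.36  -0.705] 0.04212321076586921
0 board [113.3 -40.2] [113.3  42. ] max z 0.0663 x 103.9 y -0.1
10 board [109.6 -40.5] [109.7  41.8] max z 0.0738 x 100.2 y 0.1
20 board [106.  -40.8] [106.   41.7] max z 0.0746 x 97.8 y 0.4
30 board [102.3 -41. ] [102.3  41.6] max z 0.0745 x 95.5 y -0.2
40 board [ 98.5 -41.3] [98.5 41.5] max z 0.0742 x 93.1 y 0.7
50 board [ 94.7 -41.6] [94.7 41.8] max z 0.0745 x 90.7 y 0.1
60 board [ 90.9 -41.5] [90.9 42.1] max z 0.0748 x 88.3 y 0.8
70 board [ 87.  -41.4] [87. 42.] max z 0.0742 x 85.8 y 0.5
80 board [ 83.  -41.3] [83.  41.9] max z 0.0742 x 83.3 y 0.4
90 board [ 79.  -41.2] [79.  41.8] max z 0.0747 x 80.8 y -0.3
100 board [ 74.9 -41.1] [74.9 41.7] max z 0.0743 x 78.2 y 0.3
110 board [ 70.8 -41.5] [70.8 41.6] max z 0.0741 x 75.6 y -0.0
120 board [ 66.6 -41.4] [66.6 42. ] max z 0.0734 x 72.8 y 0.4
130 board [ 62.3 -41.3] [62.3 41.9] max z 0.0742 x 70.2 y 0.5Traceback (most recent call last):
  File "<stdin>", line 4, in <module>
ValueError: it knows: candle_jar, cradle, glue_tube, green_bottle, grinder_head, head_mouth, lay_in, mill, mug, shoulder, spice_jar, tape_roll, v_left, v_right
```

View pics/w7.png

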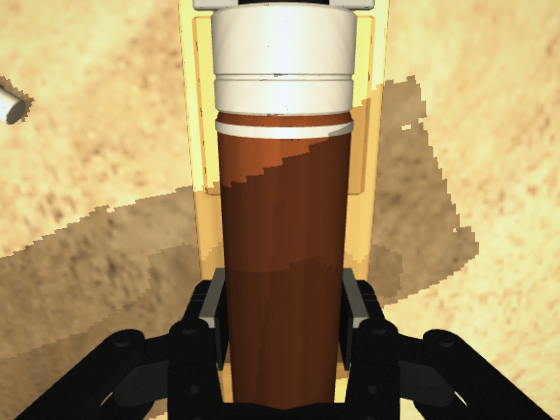

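```bash
python3 - <<'E'
from tool import *
import pickle
z=np.load('w7.npz');m=pickle.load(open('w7.pkl','rb'));im,d,p,r=z['im'],z['d'],z['p'],z['r']
C=(cloud(m,d)-p)@r;h=p[2]-C[...,2]
for u in (208,212,358,361): print(u,[(v,np.round(h[v,u]*1000),np.round(C[v,u,0]*1000,1)) for v in range(182,200,2)])
print([(v,np.round(C[v,285]*1000,1)) for v in range(106,126,2)])
im2,_=arm.camera('scene');save(im2,'s3')
cv2.imwrite('pics/s3c.png',cv2.resize(im2[235:300,235:300,::-1],None,fx=9,fy=9,interpolation=cv2.INTER_CUBIC))
E
```

```text
208 [(182, np.float64(41.0), np.float64(46.9)), (184, np.float64(40.0), np.float64(45.8)), (186, np.float64(40.0), np.float64(44.8)), (188, np.float64(40.0), np.float64(44.1)), (190, np.float64(40.0), np.float64(43.3)), (192, np.float64(39.0), np.float64(42.4)), (194, np.float64(13.0), np.float64(33.4)), (196, np.float64(13.0), np.float64(32.4)), (198, np.float64(13.0), np.float64(31.4))]
212 [(182, np.float64(41.0), np.float64(46.7)), (184, np.float64(41.0), np.float64(45.9)), (186, np.float64(40.0), np.float64(45.0)), (188, np.float64(40.0), np.float64(44.0)), (190, np.float64(39.0), np.float64(43.2)), (192, np.float64(40.0), np.float64(42.5)), (194, np.float64(39.0), np.float64(41.4)), (196, np.float64(12.0), np.float64(32.0)), (198, np.float64(13.0), np.float64(31.6))]
358 [(182, np.float64(41.0), np.float64(46.7)), (184, np.float64(39.0), np.float64(45.6)), (186, np.float64(38.0), np.float64(44.5)), (188, np.float64(39.0), np.float64(44.0)), (190, np.float64(40.0), np.float64(43.3)), (192, np.float64(39.0), np.float64(42.4)), (194, np.float64(12.0), np.float64(33.1)), (196, np.float64(12.0), np.float64(32.2)), (198, np.float64(13.0), np.float64(31.4))]
361 [(182, np.float64(39.0), np.float64(46.4)), (184, np.float64(41.0), np.float64(45.9)), (186, np.float64(40.0), np.float64(45.0)), (188, np.float64(39.0), np.float64(43.9)), (190, np.float64(40.0), np.float64(43.4)), (192, np.float64(39.0), np.float64(42.4)), (194, np.float64(13.0), np.float64(33.3)), (196, np.float64(13.0), np.float64(32.4)), (198, np.float64(13.0), np.float64(31.5))]
[(106, array([ 76.7,   0.6, -40. ])), (108, array([ 76.1,   0.6, -39. ])), (110, array([ 75.6,   0.6, -39. ])), (112, array([ 75.3,   0.6, -41.5])), (114, array([ 74.7,   0.6, -40.4])), (116, array([ 74. ,   0.6, -39.2])), (118, array([ 73.4,   0.6, -38.4])), (120, array([ 72.9,   0.6, -39.1])), (122, array([ 72.4,   0.6, -38.7])), (124, array([ 71.9,   0.6, -39. ]))]
```

View pics/s3c.png

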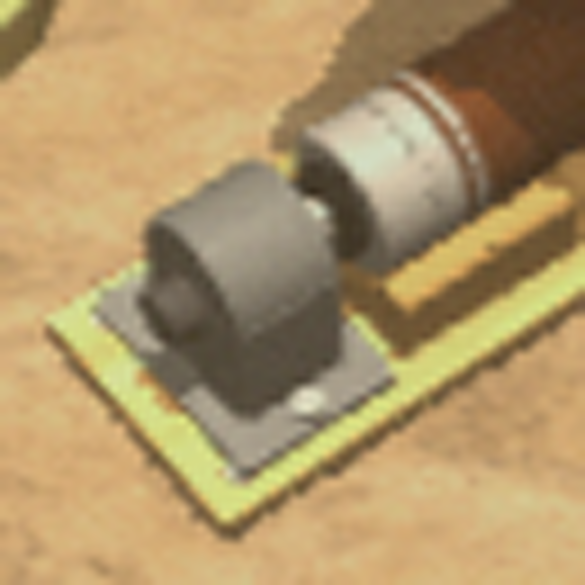

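Call:
step_arm(deltas=[[[0, 0, 0.0004, 0.0001, 0], [0, 0, 0, 0, 0], [0, 0, 0, 0, 0], [0, 0, 0, 0, 0], [0, 0, 0, 0, 0]]])

```text
time_s: 13.9
ee_pos: [0.4425, 0.1314, 0.0337]
eef_rot: [2.413, 2.004, -0.009]
ft_force: [-2.4, -22.6, 17.6]
gripper_width: 0.0424
```

```bash
python3 look.py w8|head -1; python3 - <<'E'
from tool import *
import pickle
z=np.load('w8.npz');m=pickle.load(open('w8.pkl','rb'));im,d,p,r=z['im'],z['d'],z['p'],z['r']
C=(cloud(m,d)-p)@r;h=p[2]-C[...,2]
A=[];
for v in list(range(20,64,3))+list(range(135,380,4)):
    us=np.arange(245,325);q=C[v,us];hh=h[v,us]
    # fit circle-ish: parabola in y
    c=np.polyfit(q[:,1],hh,2);y0=-c[1]/2/c[0];A.append((v,np.median(q[:,0]),y0,np.polyval(c,y0)))
A=np.array(A)
for nm,k in (('head',A[:,0]<70),('mill',A[:,0]>70)):
    a=A[k];print(nm,'y slope,mid',np.polyfit(a[:,1]-a[:,1].mean(),a[:,2],1),'z slope,mid',np.polyfit(a[:,1]-a[:,1].mean(),a[:,3],1))
bl=[]
for v in range(0,200,4):
    us=np.where((h[v]>.006)&(d[v]>0))[0];us=us[(us>170)&(us<410)]
    l=r.T@(px2z(m,(us[0]-.5,v),.012)-p);rr=r.T@(px2z(m,(us[-1]+.5,v),.012)-p);bl.append(((l[0]),(l[1]+rr[1])/2,rr[1]-l[1]))
bl=np.array(bl);k=abs(bl[:,2]-.083)<.003;print('board y slope, at',np.polyfit(bl[k,0],bl[k,1],1),k.sum())
s,p,r=tp();print('F',np.round(r.T@s['ft_force'],2),s['time_s'],np.abs(s['joint_vel']).max())
E
```

```text
13.9 [0.44245954 0.13139781 0.03367907] 79.41012576169705 F tool [-22.82   1.81 -17.39] [-0.193 -4.295 -0.684] 0.04236448914363795
head y slope,mid [0.01053044 0.00025949] z slope,mid [0.02808228 0.0736948 ]
mill y slope,mid [0.0029903 0.000323 ] z slope,mid [0.00107711 0.07349257]
board y slope, at [-0.00247006  0.00041599] 50
F [-22.42   0.26 -17.12] 13.95 0.0012122513879087326
```

```bash
python3 - <<'E'
from rig import arm
print(arm.hand_in()); s=arm.observe(); print(s['time_s'],s['ft_force'],s['ee_pos'],s['gripper_width'])
E
```

```text
the job is handed in; nothing more can be done
None
the job is handed in; nothing more can be done
```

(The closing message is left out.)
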